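Pin two planters into the display row

ROBOT

A 6-joint arm with a two-finger parallel gripper is mounted at the origin on the work surface. World frame = base frame: x ahead of the robot, y to its left, z up, the work surface at z = 0. Lengths are in m, angles in degrees, forces in N, time in s.
With the tool pointing down it reaches from about 0.325 to 0.85 m from the base axis. Payload 15.5 kg.
Tool frame: the origin (TCP) lies midway between the tips of the shut fingers; the grasp point (between the pads) lies 19 mm behind it; y points along the fingers, x is the direction in which the jaws open and shut, and the axes are right-handed (so a half turn about y gives the same grasp; the last joint's range is limited). The gripper opens to 91 mm and grips with 3 to 60 N. Pads are 32 mm wide; open, the fingers measure 118 mm over their backs; the gripper's body (76 mm by 178 mm) begins 60 mm behind the grasp point.
Start: joints at [65.804, 28.281, 77.091, -0, 74.628, -5.472], TCP at [0.201, 0.592, 0.214] pointing down, gripper open.
Joint ranges: [-166.48, 166.48], [-47.26, 123.95], [12.59, 153.08], [-70.14, 250.14], [6.76, 159.57], [-176.63, 176.63]. Speed limits (degrees/s): [108.29, 108.29, 147.25, 172.46, 172.46, 172.46].

INTERFACE

Orientations are given as a 3x3 rotation matrix whose columns are the frame's x, y, z axes.
In Python, from bench import ctrl gives the robot as it stands. The module is installed in compiled form; this text tells all that it offers. Calls block until the motion is done:
- ctrl.goto(position, orientation): joint-space move of the TCP to a pose.
- ctrl.move_l(position, vel=0.15, ori=None, contact_N=None): straight line of the TCP; ori=None keeps the orientation; vel is the mean speed in m/s. With contact_N (N) it stops when the force on the tool has changed by that much, and returns True; else False.
- ctrl.movej(angles): joint-space move.
- ctrl.command_gripper(opening): opening from 0.0 (shut) to 1.0 (fully open); the grip force is fixed at half the most; returns when the fingers have stopped.
- ctrl.sleep(seconds).
- ctrl.ik(position, orientation): joint angles nearest the present ones, or None.
- ctrl.read_camera(name): name is "scene" or "top"; returns the picture (400x640x3 uint8, blue, green, red); there is no depth.
- ctrl.camera_params(name): a dict with "fx", "fy", "cx", "cy" (pixels), "D" ([k1, k2, p1, p2, k3] as OpenCV has them; the pictures are not rectified), "pose" (4x4, takes a point from camera to world coordinates). Camera axes: x right, y up, looking along -z (the intrinsics and any distortion apply to the point x, -y, -z); pixel columns grow to the right and rows downward; lengths in m; the calibration is good to about 2 mm. A picture is of the moment at which its call begins. camera_params takes no time and is no camera call.
A pose or a line that the arm cannot do raises ctrl.MotionError and nothing moves.
- ctrl.sign_off(): hands the job in, once; it reports no verdict.
Readings, each from a call of its own:
- ctrl.current_t(): time.
- ctrl.current_q(): joint angles.
- ctrl.current_dq(): joint speeds.
- ctrl.current_effort(): joint torques, N m.
- ctrl.current_tool_pos(): TCP position.
- ctrl.current_eef_rot(): TCP orientation.
- ctrl.current_contact_force(): force on the tool from outside, world axes, zero at the start.
- ctrl.current_wrist_torque(): the same for the moment, N m.
- ctrl.current_grip_width(): opening from 0.0 (shut) to 1.0 (fully open).
Only numpy, scipy, OpenCV 4.12 (cv2) and the standard library are available. Lean on these libraries where they do the work, as an engineer would, in place of code of your own. Each camera call takes 0.05 s, during which the arm holds its last target.

TASK

Set the green and the blue planter on the ware board beside the cream one, each on the slab whose two dowel pins match its two drain holes, to complete the neat row. Lower each gently and level until the pins come up through both holes and its feet stand fully home on the slab, and leave both there. Leave the cream planter and the other things on the bench where they are, and do not drop or tip a pot.

Things in the scene. Friction and masses are not known exactly. Their poses are not given: they have to be found in the camera images.
- green_pot_center (a point): Green glazed planter trough with dark green rim, 136 mm long, 58 wide, 70 high, open-topped, loose, about 0.4 kg. Point: its centre, 35 mm above the feet's underside; x across the width, y along the length, z up. Best grip: across x from above on the upright rim band (58 mm wide, walls 8 thick, 46 to 70 mm above the feet's underside); below it the walls slope inward. Either way round is alike.
- blue_pot_center (a point): Blue glazed planter trough with dark blue rim, 112 mm long, 58 wide, 70 high, open-topped, loose, about 0.4 kg. Point: its centre, 35 mm above the feet's underside; x across the width, y along the length, z up. Best grip: across x from above on the upright rim band (58 mm wide, walls 8 thick, 46 to 70 mm above the feet's underside); below it the walls slope inward. Either way round is alike.
- green_place_top (a point): Place for the green pot, with a small green chip on the slab's front edge. Point: centre of the slab's upper face, midway between the pins, about 23 mm above the table; x across, y along the pins and the row, z up. A pot that is home has its feet on this face, its centre 35 mm above this point.
- blue_place_top (a point): Place for the blue pot, with a small blue chip on the slab's front edge. Point: centre of the slab's upper face, midway between the pins, about 23 mm above the table; x across, y along the pins and the row, z up. A pot that is home has its feet on this face, its centre 35 mm above this point.
- cream_pot_center (a point): Bystander: cream pot with brown rim, 124 x 58 x 70 mm, of the same form, already home on its pins in the row. Point: its centre, 35 mm above its feet's underside.
- cream_place_top (a point): Slab under the cream pot, like the others, pins 68 mm apart. Point: centre of its upper face. The three slabs lie end to end, 150 mm from centre to centre, in any order.
- green_pot: The green pot; origin at the centre of its feet's underside. Four feet 10 mm high carry an 8 mm floor (10 to 18 mm up) with two 15 mm round drain holes on the lengthwise (y) centre line, 80 mm apart (40 either side of the middle).
- blue_pot: The blue pot; origin at the centre of its feet's underside. Four feet 10 mm high carry an 8 mm floor (10 to 18 mm up) with two 15 mm round drain holes on the lengthwise (y) centre line, 56 mm apart (28 either side of the middle).
- cream_pot: The cream pot; origin at the centre of its feet's underside.
- green_place: The green pot's slab: dark grey, 140 mm long (y), 84 wide, 8 thick, fixed on the ware board; origin at the centre of its underside. Two fixed upright steel dowel pins, 12 mm in diameter, rise 28 mm from its upper face, tapered to 6 mm over the top 8 mm, centres 80 mm apart.
- blue_place: The blue pot's slab: dark grey, 140 mm long (y), 84 wide, 8 thick, fixed on the ware board; origin at the centre of its underside. Two fixed upright steel dowel pins, 12 mm in diameter, rise 28 mm from its upper face, tapered to 6 mm over the top 8 mm, centres 56 mm apart.
- cream_place: The cream pot's slab; origin at the centre of its underside.
- ware_board: Fixed wooden board, 105 x 465 x 15 mm, that carries the three slabs in a row along its y. Origin at the centre of its underside.
- brush: Bystander: glaze brush 160 mm long lying between the two loose pots. Origin at its underside.
- glaze_jar: Bystander: lidded teal jar, 60 mm across, 85 mm high. Origin at the centre of its underside.
- test_cup: Bystander: open teal cup, 72 mm across, 75 mm high. Origin at the centre of its underside.
- vase: Bystander: dark blue vase, 84 mm across, 130 mm high. Origin at the centre of its underside.
- saucer: Bystander: white saucer, 120 mm across, 22 mm high. Origin at the centre of its underside.
Not all that is in view belongs to the job. There is more than one size of the blue_pot; the job needs the largest.

How it is judged:
By the outcome, as a careful person would: the job done as asked, in the order asked, and still so for the second after the job is handed in, with the robot touching nothing.
It also fails if it takes over 67 s, if anything falls off the work surface, if the arm or the gripper's body presses on something with over 40 N, if the wrist force passes 120 N, or if a joint passes its speed limit or range.

## Working session

There is one attempt and no reset: what is moved stays moved. The work goes in short steps, each a Python script; the robot and the scene stay as the last script left them, time stands still between calls to the robot, and variables do not carry over. Pictures are saved under pics/ and viewed, and the job is handed in when it is done.

```bash
mkdir -p pics; python3 - <<'E'
from bench import ctrl
import cv2
for n in("scene","top"):
    im=ctrl.read_camera(n); cv2.imwrite(f"pics/{n}0.png",im)
    p=ctrl.camera_params(n); print(n,{k:p[k] for k in("fx","fy","cx","cy","D")}); print(p["pose"])
print(ctrl.current_t(),ctrl.current_eef_rot())
E
```

```text
scene {'fx': 390.9098583560219, 'fy': 390.9098583560219, 'cx': 318.86240670339276, 'cy': 195.3476424482027, 'D': array([-0.07250327,  0.        ,  0.        ,  0.        ,  0.        ])}
[[ 0.11729535 -0.50836069  0.85311852  1.36474892]
 [ 0.99293137  0.0443404  -0.11009645 -0.10713562]
 [ 0.01814109  0.86000194  0.50996819  0.59538449]
 [ 0.          0.          0.          1.        ]]
top {'fx': 419.33010144580334, 'fy': 419.33010144580334, 'cx': 323.92260864781565, 'cy': 197.69231199416305, 'D': array([-0.11046068,  0.        ,  0.        ,  0.        ,  0.        ])}
[[-0.01255819  0.97874928 -0.20467569  0.228594  ]
 [-0.99991894 -0.01186262  0.00462505 -0.00233593]
 [ 0.00209877  0.20471718  0.97881892  1.3000247 ]
 [ 0.          0.          0.          1.        ]]
0.1 [[ 3.21004062e-01 -4.58560112e-04 -9.47077706e-01]
 [ 9.47077105e-01 -1.07116224e-03  3.21004377e-01]
 [-1.16167368e-03 -9.99999321e-01  9.04443543e-05]]
```

View pics/scene0.png

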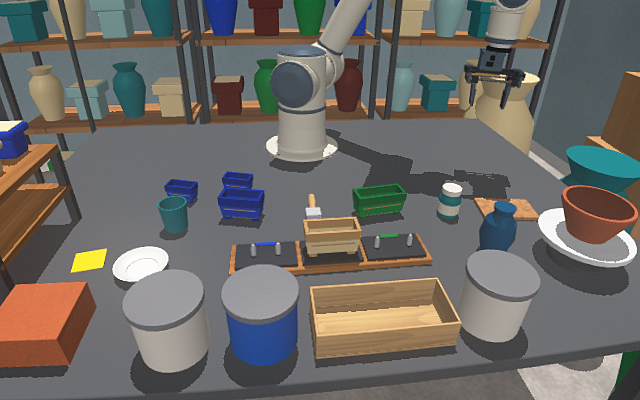

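View pics/top0.png

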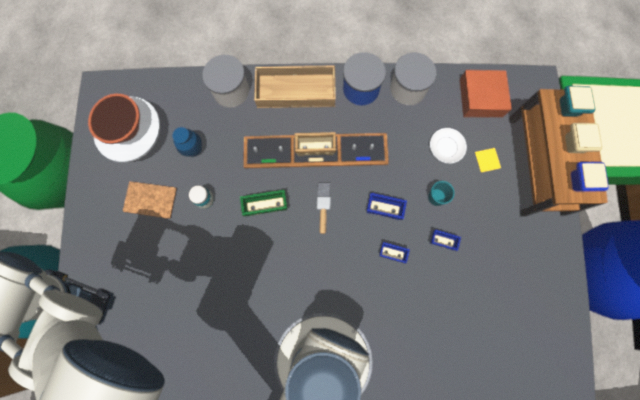

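```bash
python3 - <<'E'
import cv2
a=cv2.imread("pics/top0.png")
cv2.imwrite("pics/c1.png",cv2.resize(a[125:270,235:470],None,fx=3.4,fy=3.4,interpolation=cv2.INTER_CUBIC))
a=cv2.imread("pics/scene0.png")
cv2.imwrite("pics/c2.png",cv2.resize(a[160:280,150:450],None,fx=2.66,fy=2.66,interpolation=cv2.INTER_CUBIC))
E
```

```text
(no output)
```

View pics/c1.png

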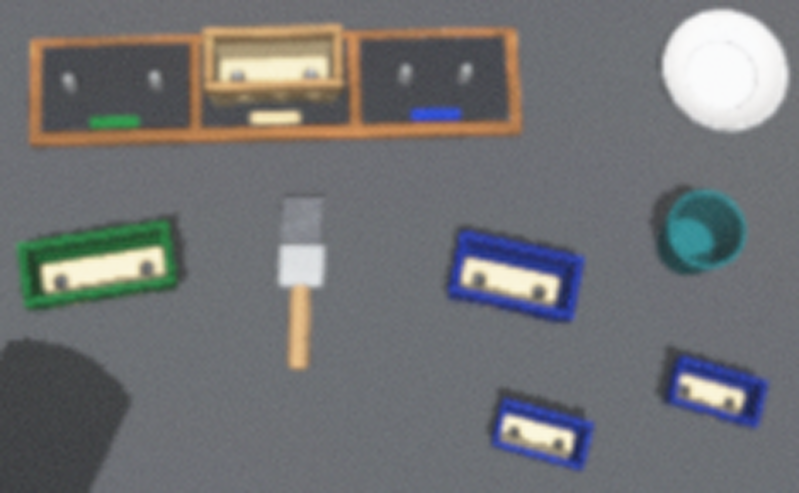

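View pics/c2.png

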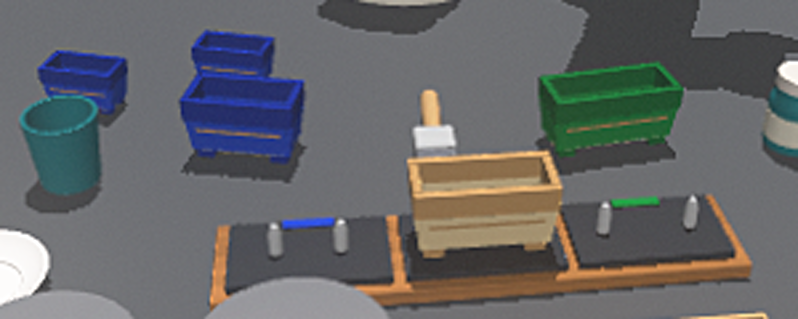

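Three blue pots in top view: (386,206), (394,251), (445,239). The one at (386,206) is clearly the largest (crop confirms), so it fits "largest". The green chip slab is at the left with wide pins, and the blue one at the right with narrow pins. Next I'll take sub-pixel measurements.

```bash
cat > h.py <<'E'
import numpy as np, cv2
from bench import ctrl
def cam(n):
    p=ctrl.camera_params(n); K=np.array([[p["fx"],0,p["cx"]],[0,p["fy"],p["cy"]],[0,0,1.]])
    P=np.array(p["pose"]); F=np.diag([1.,-1,-1]); R=(P[:3,:3]@F).T
    return K,np.array(p["D"]),R,-R@P[:3,3]
def proj(n,X):
    K,D,R,t=cam(n); return cv2.projectPoints(np.asarray(X,float).reshape(-1,1,3),cv2.Rodrigues(R)[0],t,K,D)[0].reshape(-1,2)
def back(n,uv,z):
    K,D,R,t=cam(n); q=cv2.undistortPoints(np.asarray(uv,float).reshape(-1,1,2),K,D).reshape(-1,2)
    d=np.c_[q,np.ones(len(q))]@R; c=-R.T@t
    return c+d*((z-c[2])/d[:,2])[:,None]
def shots(n,k=10):
    return np.mean([ctrl.read_camera(n).astype(float) for _ in range(k)],0)
def crop(im,x0,y0,x1,y1,s,name):
    c=np.clip(im[y0:y1,x0:x1],0,255).astype(np.uint8)
    cv2.imwrite(name,cv2.resize(c,None,fx=s,fy=s,interpolation=cv2.INTER_CUBIC))
E
python3 - <<'E'
from h import *
for n in("scene","top"):
    im=shots(n); np.save(n+"0.npy",im)
t=np.load("top0.npy"); s=np.load("scene0.npy")
A=[]
for (x0,y0) in ((236,180),(358,182)):
    c=np.clip(t[y0:y0+45,x0:x0+60],0,255).astype(np.uint8); A.append(cv2.resize(c,None,fx=6.5,fy=6.5,interpolation=cv2.INTER_CUBIC))
B=[]
for (x0,y0) in ((240,130),(335,130)):
    c=np.clip(t[y0:y0+40,x0:x0+60],0,255).astype(np.uint8); B.append(cv2.resize(c,None,fx=6.5,fy=6.5,interpolation=cv2.INTER_CUBIC))
cv2.imwrite("pics/t1.png",np.vstack([np.hstack(A),np.hstack(B)]))
A=[]
for (x0,y0) in ((350,180),(215,183)):
    c=np.clip(s[y0:y0+45,x0:x0+60],0,255).astype(np.uint8); A.append(cv2.resize(c,None,fx=6.5,fy=6.5,interpolation=cv2.INTER_CUBIC))
B=[]
for (x0,y0) in ((365,230),(240,235)):
    c=np.clip(s[y0:y0+40,x0:x0+60],0,255).astype(np.uint8); B.append(cv2.resize(c,None,fx=6.5,fy=6.5,interpolation=cv2.INTER_CUBIC))
cv2.imwrite("pics/s1.png",np.vstack([np.hstack(A),np.hstack(B)]))
# coarse
print(back("top",[(264,202),(386,206)],.07),back("top",[(268,148),(363,147)],.03))
E
```

```text
[[ 0.47478881  0.17154816  0.07      ]
 [ 0.45814772 -0.19359753  0.07      ]] [[ 0.65792558  0.16765051  0.03      ]
 [ 0.65751758 -0.13480557  0.03      ]]
```

View pics/t1.png

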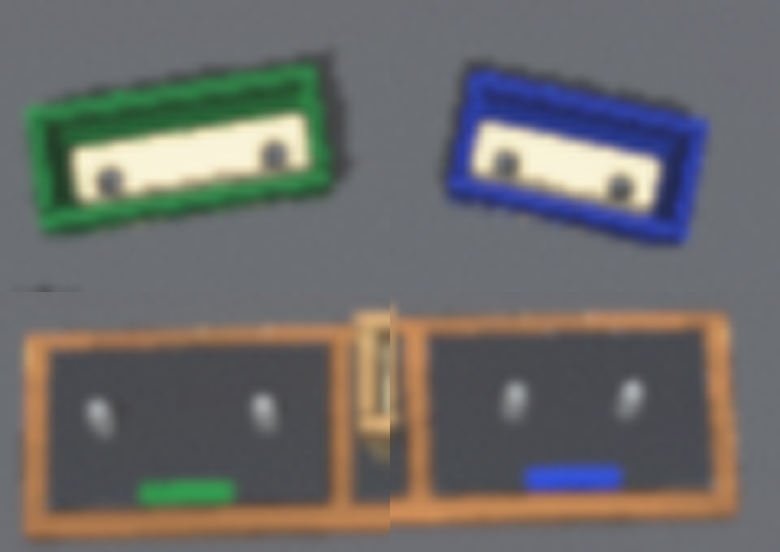

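View pics/s1.png

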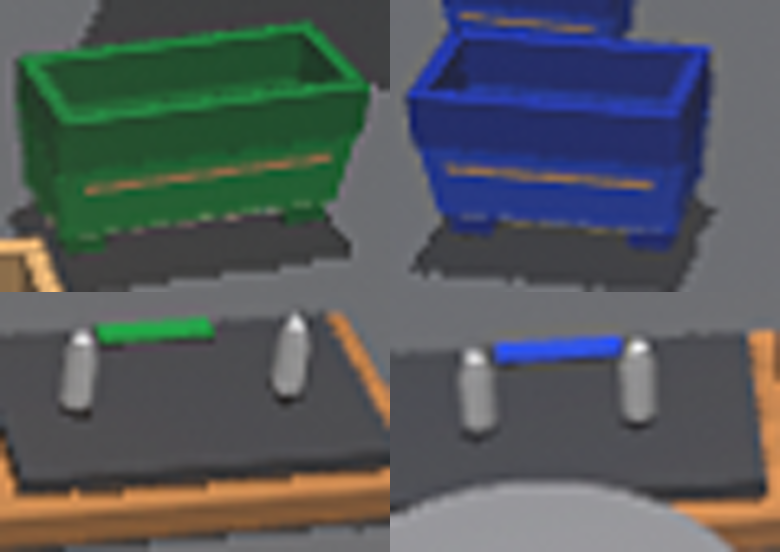

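```bash
cat > fit.py <<'E'
from h import *
from scipy.optimize import minimize, least_squares
S=8
def up(im,b):
    x0,y0,x1,y1=b
    return cv2.resize(im[y0:y1,x0:x1].astype(np.float32),None,fx=S,fy=S,interpolation=cv2.INTER_CUBIC)
def topix(uv,b): return (np.asarray(uv)-[b[0],b[1]]+.5)*S-.5
def Rz(a): return np.array([[np.cos(a),-np.sin(a),0],[np.sin(a),np.cos(a),0],[0,0,1]])
def rect(w,l,z): return [(sx*w/2,sy*l/2,z) for sx,sy in((1,1),(1,-1),(-1,-1),(-1,1))]
def pts(L,p,z0):
    x,y,a,ix,iy=p
    X=np.array(rect(.058,L,.07)+rect(.058,L,.046)+rect(.058-2*ix,L-2*iy,.0))
    return X@Rz(a).T+[x,y,z0]
def chan(u,col):
    b,g,r=u[...,0],u[...,1],u[...,2]
    return g-np.maximum(r,b) if col=="green" else b-np.maximum(r,g)
def hullmask(u,col,th=18):
    m=(chan(u,col)>th).astype(np.uint8)
    n,l,st,_=cv2.connectedComponentsWithStats(m); k=1+np.argmax(st[1:,4]); m=(l==k).astype(np.uint8)
    c=np.vstack(cv2.findContours(m,cv2.RETR_EXTERNAL,cv2.CHAIN_APPROX_NONE)[0])
    h=np.zeros_like(m); cv2.fillConvexPoly(h,cv2.convexHull(c),1); return h
def rend(X,n,b,shape):
    h=cv2.convexHull(topix(proj(n,X),b).astype(np.float32)).reshape(-1,2)
    m=np.zeros(shape,np.uint8); cv2.fillConvexPoly(m,np.round(h*16).astype(np.int32),1,cv2.LINE_8,4); return m
def potfit(ims,boxes,col,L,p0,z0=0.):
    M={n:hullmask(up(ims[n],boxes[n]),col) for n in boxes}
    def cost(q):
        p=np.array(q)*[.001,.001,.01,.001,.001]
        return sum(np.count_nonzero(rend(pts(L,p,z0),n,boxes[n],M[n].shape)!=M[n]) for n in M)+5*max(0,-q[3])**2+5*max(0,-q[4])**2
    q0=np.array(p0)/[.001,.001,.01,.001,.001]
    for i in range(3):
        r=minimize(cost,q0,method="Nelder-Mead",options=dict(initial_simplex=np.vstack([q0]+[q0+d for d in np.diag([4,4,4,3,3])]),maxiter=600)); q0=r.x
    return q0*[.001,.001,.01,.001,.001],r.fun,{n:int(M[n].sum()) for n in M}
E
python3 - <<'E'
from fit import *
ims={n:np.load(n+"0.npy") for n in("top","scene")}
for col,L,p0,bt,bs in(("green",.136,(.48,.17,.1,.008,.01),(236,180,296,225),(346,178,414,226)),
                   ("blue",.112,(.465,-.193,-.15,.008,.01),(358,182,418,227),(212,188,272,226))):
    for bx in ({"top":bt},{"scene":bs},{"top":bt,"scene":bs}):
        p,f,a=potfit(ims,bx,col,L,p0); print(col,list(bx),p.round(4),np.degrees(p[2]).round(2),f,a)
    # holes
    hp=np.array([[0,s*(.04 if col=="green" else .028),.018] for s in(1,-1)])@Rz(p[2]).T+[p[0],p[1],0]
    print("holes proj",proj("top",hp))
# pins
def pin(x,y):
    t=np.linspace(0,2*np.pi,24,endpoint=False); c=np.c_[np.cos(t),np.sin(t)]
    return np.vstack([np.c_[x+r*c[:,0],y+r*c[:,1],np.full(24,z)] for r,z in((.006,.023),(.006,.043),(.003,.051))])
def cent(m):
    M=cv2.moments(m.astype(np.uint8),True); return np.array([M["m10"],M["m01"]])/M["m00"]
boxes={"top":[(252,141,262,151),(278,141,286,151),(348,140,362,150-1),(368,139,378,150-1)],"scene":[(371,232,383,246),(404,230,415,244),(247,240,259,254),(272,239,284,253)]}
for fitc in(["top"],["scene"],["top","scene"]):
    obs=[]
    for n in fitc:
        for i,b in enumerate(boxes[n]):
            g=up(ims[n],b).mean(2); bg=np.percentile(g,25); m=g>bg+ (25)
            k=cv2.connectedComponentsWithStats(m.astype(np.uint8)); j=1+np.argmax(k[2][1:,4]); m=k[1]==j
            obs.append((n,i,cent(m)/S,b,m.sum(),k[2][j]))
    def res(q,d=True):
        x,y,a,o=q; r=[]
        for n,i,c,b,_,_ in obs:
            ly=([.15+.04,.15-.04,-.15+.028,-.15-.028])[i]
            P=Rz(a)@[0,ly,0]+[x,y,0]
            sh=((b[3]-b[1])*S,(b[2]-b[0])*S)
            h=cv2.convexHull(topix(proj(n,pin(P[0],P[1])),b).astype(np.float32)); M=cv2.moments(h)
            r+=list(np.array([M["m10"],M["m01"]])/M["m00"]/S-c)
        return np.array(r)
    s=least_squares(res,[.65,.017,0,0]); print(fitc,s.x[:3].round(4),np.degrees(s.x[2]).round(2)); print(res(s.x).reshape(-1,2).round(2).tolist())
    print([ (int(o[4]),o[5][:4].tolist()) for o in obs])
E
```

```text
green ['top'] [0.4767 0.1759 0.146  0.0074 0.0134] 8.36 1002.0 {'top': 61754}
green ['scene'] [0.4726 0.1729 0.1485 0.006  0.0096] 8.51 961.0 {'scene': 100051}
green ['top', 'scene'] [0.4755 0.1736 0.155  0.009  0.0094] 8.88 6120.0 {'top': 61754, 'scene': 100051}
holes proj [[252.98998008 207.1303797 ]
 [278.30403488 202.95201669]]
blue ['top'] [ 0.4605 -0.1967 -0.2141  0.0115  0.016 ] -12.27 5655.0 {'top': 55735}Traceback (most recent call last):
  File "<stdin>", line 6, in <module>
  File "fit.py", line 32, in potfit
    r=minimize(cost,q0,method="Nelder-Mead",options=dict(initial_simplex=np.vstack([q0]+[q0+d for d in np.diag([4,4,4,3,3])]),maxiter=600)); q0=r.x
    res = _minimize_neldermead(fun, x0, args, callback, bounds=bounds,
                               **options)
    fxe = func(xe)
    fx = function(np.copy(x), *(wrapper_args + args))
  File "fit.py", line 29, in cost
    return sum(np.count_nonzero(rend(pts(L,p,z0),n,boxes[n],M[n].shape)!=M[n]) for n in M)+5*max(0,-q[3])**2+5*max(0,-q[4])**2
           ~~~^^^^^^^^^^^^^^^^^^^^^^^^^^^^^^^^^^^^^^^^^^^^^^^^^^^^^^^^^^^^^^^^^^^^^^^^^^^^
  File "fit.py", line 29, in <genexpr>
    return sum(np.count_nonzero(rend(pts(L,p,z0),n,boxes[n],M[n].shape)!=M[n]) for n in M)+5*max(0,-q[3])**2+5*max(0,-q[4])**2
                                ~~~~^^^^^^^^^^^^^^^^^^^^^^^^^^^^^^^^^^^
  File "fit.py", line 23, in rend
    h=cv2.convexHull(topix(proj(n,X),b).astype(np.float32)).reshape(-1,2)
                           ~~~~^^^^^
  File "h.py", line 8, in proj
    K,D,R,t=cam(n); return cv2.projectPoints(np.asarray(X,float).reshape(-1,1,3),cv2.Rodrigues(R)[0],t,K,D)[0].reshape(-1,2)
            ~~~^^^
  File "h.py", line 4, in cam
    p=ctrl.camera_params(n); K=np.array([[p["fx"],0,p["cx"]],[0,p["fy"],p["cy"]],[0,0,1.]])
ValueError: time passes only in moves, steps and waits
```

```bash
python3 - <<'E'
from bench import ctrl
import pickle
pickle.dump({n:ctrl.camera_params(n) for n in("scene","top")},open("cam.pkl","wb")); print(ctrl.current_t())
E
sed -i 's/p=ctrl.camera_params(n);/p=CP[n];/; s/^from bench import ctrl/from bench import ctrl\nimport pickle,os\nCP=pickle.load(open("cam.pkl","rb"))/' h.py
cat > pins.py <<'E'
from fit import *
def pin(x,y):
    t=np.linspace(0,2*np.pi,24,endpoint=False); c=np.c_[np.cos(t),np.sin(t)]
    return np.vstack([np.c_[x+r*c[:,0],y+r*c[:,1],np.full(24,z)] for r,z in((.006,.023),(.006,.043),(.003,.051))])
def cent(m):
    M=cv2.moments(m.astype(np.uint8),True); return np.array([M["m10"],M["m01"]])/M["m00"]
E
python3 - <<'E'
from pins import *
ims={n:np.load(n+"0.npy") for n in("top","scene")}
for col,L,p0,bt,bs in(("green",.136,(.48,.17,.1,.008,.01),(236,180,296,225),(346,178,414,226)),
                   ("blue",.112,(.465,-.193,-.15,.008,.01),(358,182,418,227),(212,186,272,226))):
  for th in(35,50):
    import fit; fit.hullmask.__defaults__=(th,)
    for bx in ({"top":bt},{"scene":bs}):
        p,f,a=potfit(ims,bx,col,L,p0); print(col,th,list(bx),p.round(4),np.degrees(p[2]).round(2),f,a)
        if "top" in bx:
            hp=np.array([[0,s*(.04 if col=="green" else .028),.018] for s in(1,-1)])@Rz(p[2]).T+[p[0],p[1],0]
            print("holes proj",proj("top",hp).round(2).tolist())
            u=up(ims["top"],bt); cream=(u[...,2]>150).astype(np.uint8); c=np.vstack(cv2.findContours(cream,0,1)[0]); h=np.zeros_like(cream); cv2.fillConvexPoly(h,cv2.convexHull(c),1)
            d=((u.mean(2)<150)&(cv2.erode(h,np.ones((9,9)))>0)).astype(np.uint8); k=cv2.connectedComponentsWithStats(d); print([( (k[3][i]+.5)/S-.5+bt[:2]).round(2).tolist()+[int(k[2][i,4])] for i in range(1,k[0]) if k[2][i,4]>100])
boxes={"top":[(252,141,262,151),(278,141,286,151),(348,140,362,149),(368,139,378,149)],"scene":[(371,232,383,246),(404,230,415,244),(247,240,259,254),(272,239,284,253)]}
for fitc in(["top"],["scene"],["top","scene"]):
    obs=[]
    for n in fitc:
        for i,b in enumerate(boxes[n]):
            g=up(ims[n],b).mean(2); bg=np.percentile(g,25); m=g>bg+25
            k=cv2.connectedComponentsWithStats(m.astype(np.uint8)); j=1+np.argmax(k[2][1:,4]); m=k[1]==j
            obs.append((n,i,(cent(m)+.5)/S-.5,b,m.sum(),k[2][j]))
    def res(q):
        x,y,a=q; r=[]
        for n,i,c,b,_,_ in obs:
            P=Rz(a)@[0,[.19,.11,-.122,-.178][i],0]+[x,y,0]
            h=cv2.convexHull(topix(proj(n,pin(P[0],P[1])),b).astype(np.float32)); M=cv2.moments(h)
            r+=list((np.array([M["m10"],M["m01"]])/M["m00"]+.5)/S-.5-c)
        return np.array(r)
    s=least_squares(res,[.65,.017,0]); print(fitc,s.x.round(4),np.degrees(s.x[2]).round(2)); print(res(s.x).reshape(-1,2).round(2).tolist())
    print([ (int(o[4]),o[5][:4].tolist()) for o in obs])
E
```

```text
1.1
green 35 ['top'] [0.4766 0.1753 0.1317 0.0116 0.006 ] 7.55 4025.0 {'top': 56201}
holes proj [[252.43, 206.48], [277.82, 202.88]]
[[277.71, 203.88, 819], [252.41, 207.85, 794]]
green 35 ['scene'] [0.5339 0.1684 0.7349 0.0289 0.0626] 42.1 25845.0 {'scene': 42735}
green 50 ['top'] [0.4834 0.178  0.0287 0.0124 0.0148] 1.65 18969.0 {'top': 41082}
holes proj [[251.52, 203.06], [277.04, 202.05]]
[[277.71, 203.88, 819], [252.41, 207.85, 794]]
green 50 ['scene'] [ 0.3667  0.2034  0.123   0.0536 -0.0008] 7.05 26620.40725943748 {'scene': 34507}
blue 35 ['top'] [ 0.4608 -0.1967 -0.218   0.0134  0.0146] -12.49 2166.0 {'top': 51935}
holes proj [[375.69, 206.46], [393.3, 210.06]]
[[375.43, 207.22, 814], [392.94, 210.95, 803]]
blue 35 ['scene'] [ 0.4482 -0.1992 -0.2394 -0.0011  0.0078] -13.72 2381.1864452524314 {'scene': 92272}
blue 50 ['top'] [ 0.4612 -0.1964 -0.2305  0.0159  0.0131] -13.21 995.0 {'top': 49073}
holes proj [[375.61, 206.22], [393.18, 210.03]]
[[375.43, 207.22, 814], [392.94, 210.95, 803]]
blue 50 ['scene'] [ 0.447  -0.1994 -0.2325 -0.0008  0.0106] -13.32 3564.4831014944675 {'scene': 88464}
['top'] [0.6586 0.0178 0.0115] 0.66
[[0.54, 0.06], [0.27, -0.1], [-0.3, 0.12], [-0.5, -0.04]]
[(1092, [9, 42, 34, 38]), (1203, [4, 36, 33, 44]), (1207, [34, 29, 33, 43]), (1263, [16, 34, 34, 46])]
['scene'] [0.6312 0.0163 0.0088] 0.51
[[30.58, -3.09], [-33.94, 0.74], [25.5, -2.9], [-22.99, -0.57]]
[(5490, [0, 0, 96, 112]), (5211, [0, 0, 88, 112]), (5960, [0, 0, 96, 112]), (5839, [0, 0, 96, 112])]
['top', 'scene'] [0.6466 0.0164 0.0063] 0.36
[[0.87, 3.35], [0.65, 3.32], [0.24, 3.89], [0.08, 3.82], [32.65, 0.84], [-32.32, 4.7], [25.73, 1.11], [-23.1, 3.45]]
[(1092, [9, 42, 34, 38]), (1203, [4, 36, 33, 44]), (1207, [34, 29, 33, 43]), (1263, [16, 34, 34, 46]), (5490, [0, 0, 96, 112]), (5211, [0, 0, 88, 112]), (5960, [0, 0, 96, 112]), (5839, [0, 0, 96, 112])]
```

```bash
cat > m2.py <<'E'
from pins import *
ims={n:np.load(n+"0.npy") for n in("top","scene")}
boxes={"top":[(252,141,262,151),(278,141,286,151),(348,140,362,149),(368,139,378,149)],"scene":[(404,230,415,246),(371,232,383,248),(272,240,284,255),(247,242,259,257)]}
# soft render matching: brightness-agnostic; optimise per-pin normalised correlation between rendered pin mask (blurred) and image
for n in ims:
    out=[]
    for i,b in enumerate(boxes[n]):
        g=up(ims[n],b).mean(2)
        def cost(q):
            m=rend(pin(q[0]/1e3,q[1]/1e3),n,b,g.shape).astype(np.float32)
            m=cv2.GaussianBlur(m,(0,0),S*.45)
            # bg: slab/bench two-level -> regress on mask + const + row gradient
            A=np.c_[m.ravel(),np.ones(m.size),np.tile(np.linspace(-1,1,m.shape[0])[:,None],(1,m.shape[1])).ravel(),m.ravel()*np.tile(np.linspace(-1,1,m.shape[0])[:,None],(1,m.shape[1])).ravel()]
            A=A[::7]; y=g.ravel()[::7]
            return np.linalg.lstsq(A,y,rcond=None)[1][0]
        c=[.65+(.01),.0+[.207,.127,-.105,-.161][i]]
        best=None
        for dx in(-8,0,8):
          for dy in(-3,3):
            r=minimize(cost,[c[0]*1e3+dx,c[1]*1e3+dy],method="Nelder-Mead",options=dict(initial_simplex=[[c[0]*1e3+dx,c[1]*1e3+dy],[c[0]*1e3+dx+4,c[1]*1e3+dy],[c[0]*1e3+dx,c[1]*1e3+dy+4]]))
            if best is None or r.fun<best.fun: best=r
        out.append(best.x)
    out=np.array(out); print(n,out.round(1).tolist())
    print(" spacing",np.linalg.norm(out[0]-out[1]).round(1),np.linalg.norm(out[2]-out[3]).round(1))
    m1=(out[0]+out[1])/2; m2=(out[2]+out[3])/2; d=m1-m2; print(" green",m1," blue",m2,"dist",np.linalg.norm(d),"yaw",np.degrees(np.arctan2(-d[0],d[1])))
E
python3 m2.py
```

```text
top [[654.4, 209.0], [655.4, 128.3], [658.8, -105.0], [659.3, -161.7]]
 spacing 80.6 56.7
 green [654.92318139 168.64650212]  blue [ 659.05206301 -133.37444787] dist 302.0491713152407 yaw 0.7832329342349619
scene [[652.2, 204.7], [652.8, 124.5], [655.3, -107.8], [655.4, -164.0]]
 spacing 80.1 56.2
 green [652.49681408 164.5981103 ]  blue [ 655.35316291 -135.93193056] dist 300.54361444585834 yaw 0.5445439168853003
```

```bash
cat >> h.py <<'E'
def ori(deg):
    a=np.radians(deg); c,s=np.cos(a),np.sin(a); return np.array([[c,0,-s],[s,0,c],[0,-1,0.]])
E
python3 - <<'E'
from h import *
for a in(8.6,188.6): 
    for p in([.474,.1742,.18],[.653,.1666,.2]): print(a,ctrl.ik(p,ori(a)))
q=[.474,.1742]
sols=[(a,ctrl.ik(q+[.18],ori(a))) for a in(8.6,188.6)]
sols=[s for s in sols if s[1] is not None]
c=ctrl.current_q(); a=min(sols,key=lambda s:abs(np.array(s[1])-c).max())[0]; print("use",a)
ctrl.goto(q+[.17],ori(a)); print(ctrl.current_t())
cv2.imwrite("pics/g1.png",ctrl.read_camera("scene"))
E
```

```text
8.6 [ 1.34010342e+01  2.10081510e+01  9.62909536e+01 -2.54444375e-14
  6.27008955e+01  4.80103422e+00]
8.6 [ 9.23879313e+00  3.30021722e+01  7.05086603e+01 -2.54444375e-14
  7.64891675e+01  6.38793132e-01]
188.6 [ 1.34010342e+01  2.10081510e+01  9.62909536e+01 -2.54444375e-14
  6.27008955e+01 -1.75198966e+02]
188.6 None
use 8.6
2.9167
```

View pics/g1.png

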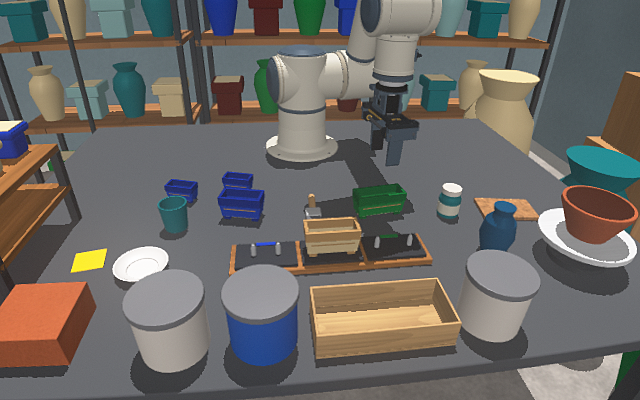

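The gripper is at about (390,140), above the green pot at (380,200), jaws along world x. I'll descend and grip.

```bash
python3 - <<'E'
from h import *
q=[.474,.1742]
print(ctrl.move_l(q+[.039],vel=.1,contact_N=8),ctrl.current_tool_pos())
ctrl.command_gripper(0.0); print(ctrl.current_grip_width()*91,ctrl.current_contact_force())
ctrl.move_l(q+[.20],vel=.12); print(ctrl.current_grip_width()*91,ctrl.current_contact_force())
ctrl.goto([.653,.1665,.16],ori(.65)); print(ctrl.current_t(),ctrl.current_tool_pos())
im=shots("scene",4); np.save("s2.npy",im); tp=shots("top",4); np.save("t2.npy",tp)
cv2.imwrite("pics/g2.png",im.astype(np.uint8))
a=[cv2.resize(x.astype(np.uint8),None,fx=4,fy=4,interpolation=cv2.INTER_CUBIC) for x in(im[150:280,330:430],tp[100:230,220:320])]
cv2.imwrite("pics/g2c.png",np.hstack(a))
E
```

```text
False [0.47430659 0.17429494 0.0394568 ]
57.83056440838759 [ 0.28577649 -0.42339576  1.98595335]
57.88403332345707 [-0.29650336 -0.54125928 -4.80173726]
7.2833 [0.65254252 0.16640966 0.15906463]
```

View pics/g2c.png

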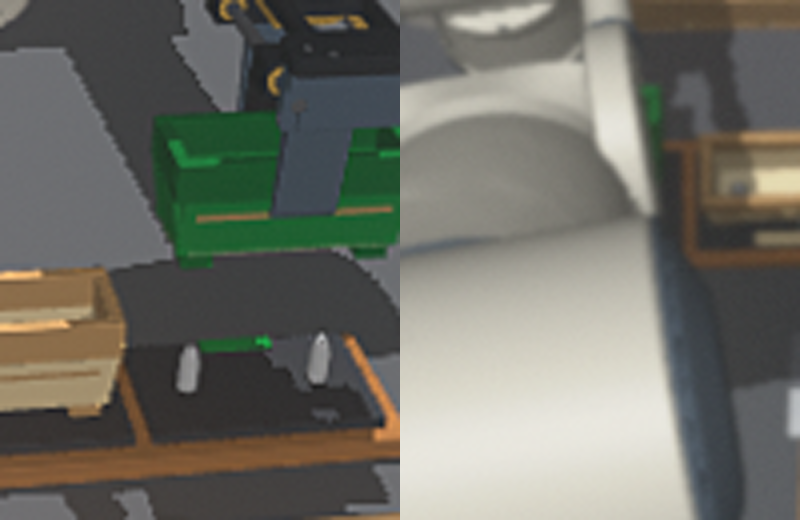

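```bash
python3 - <<'E'
from fit import *
im=np.load("s2.npy"); b=(360,165,450,225)
u=up(im,b); m=hullmask(u,"green",18); 
z0=float(ctrl.current_tool_pos()[2])-.0395
for th in(14,18,24):
    fit_=__import__("fit"); fit_.hullmask.__defaults__=(th,)
    p,f,a=potfit({"scene":im},{"scene":b},"green",.136,(.650,.165,.01,.006,.0096),z0); print(th,p.round(4),np.degrees(p[2]).round(2),f,a)
o=np.clip(u,0,255).astype(np.uint8)
for M,c in((m,(0,0,255)),(rend(pts(.136,p,z0),"scene",b,m.shape),(255,255,0))):
    cv2.drawContours(o,cv2.findContours(M,0,1)[0],-1,c,1)
cv2.imwrite("pics/g2d.png",o)
E
```

```text
14 [0.6534 0.165  0.0082 0.009  0.0092] 0.47 6985.0 {'scene': 149838}
18 [0.654  0.1648 0.0085 0.01   0.0093] 0.49 7349.0 {'scene': 148477}
24 [0.6548 0.1648 0.0029 0.0112 0.0104] 0.17 7901.0 {'scene': 146283}
```

View pics/g2d.png

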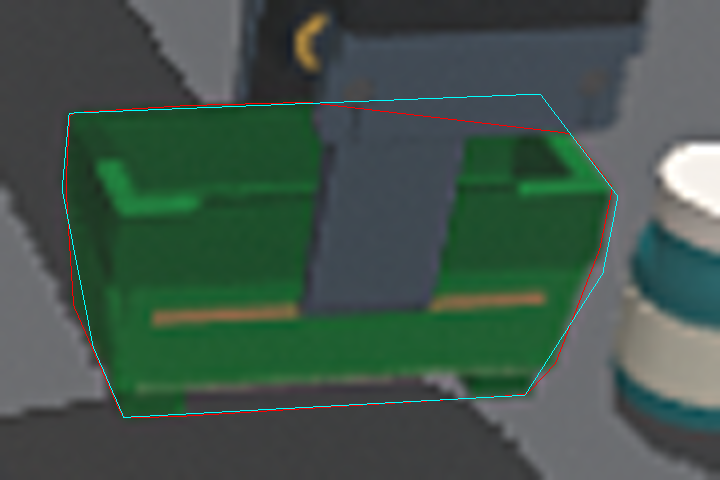

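```bash
cat > held.py <<'E'
from fit import *
def ptsf(L,p,z0):
    x,y,a,ix,iy=p
    X=np.array(rect(.058,L,.07)+rect(.058,L,.046)+rect(.058-2*ix,L-2*iy,.010)+rect(.058-2*ix,L-2*iy,.0))
    return X@Rz(a).T+[x,y,z0]
def fitheld(im,b,col,L,p0,z0,th,ign=None):
    u=up(im,b); m=hullmask(u,col,th); W=np.ones(m.shape,bool)
    if ign is not None:
        x0,y0,x1,y1=ign; W[y0:y1,x0:x1]=False
    sc=np.array([.001,.001,.01,.001,.001])
    def cost(q): return np.count_nonzero((rend(ptsf(L,q*sc,z0),"scene",b,m.shape)!=m)&W)
    q0=np.array(p0)/sc
    for i in range(3):
        r=minimize(cost,q0,method="Nelder-Mead",options=dict(initial_simplex=np.vstack([q0]+[q0+d for d in np.diag([4,4,4,3,3])]),maxiter=600)); q0=r.x
    p=q0*sc; print(col,th,p.round(4),np.degrees(p[2]).round(2),r.fun,m.sum())
    o=np.clip(u,0,255).astype(np.uint8)
    for M,c in((m,(0,0,255)),(rend(ptsf(L,p,z0),"scene",b,m.shape),(255,255,0))): cv2.drawContours(o,cv2.findContours(M,0,1)[0],-1,c,1)
    return p,o
E
python3 - <<'E'
from held import *
im=np.load("s2.npy"); z0=float(ctrl.current_tool_pos()[2])-.0395
for th in(14,20): p,o=fitheld(im,(360,165,450,225),"green",.136,(.65,.165,.01,.008,.01),z0,th,(310,0,620,195))
cv2.imwrite("pics/g2e.png",o)
# cream home calibration, same method
im=np.load("scene0.npy"); b=(298,212,366,262)
u=up(im,b); print(u[30,200],u[200,200])
m=((u[...,2]-u[...,0])>35)
cv2.imwrite("pics/cr.png",np.hstack([np.clip(u,0,255).astype(np.uint8)]))
cv2.imwrite("pics/crm.png",m.astype(np.uint8)*255)
# green initial with same model
for th in(14,18): fitheld(im,(346,178,414,226),"green",.136,(.473,.173,.14,.008,.01),0,th)
E
```

```text
green 14 [0.6525 0.1654 0.0116 0.0081 0.0089] 0.67 1675.0 149838
green 20 [0.6535 0.1653 0.0143 0.0096 0.0096] 0.82 2225.0 147686
[110.29439  106.954895 105.551605] [ 76.04674  109.891205 140.09988 ]
green 14 [0.4722 0.173  0.1507 0.0051 0.0089] 8.64 754.0 100974
green 18 [0.4727 0.1728 0.1505 0.0061 0.0097] 8.62 984.0 100051
```

View pics/g2e.png

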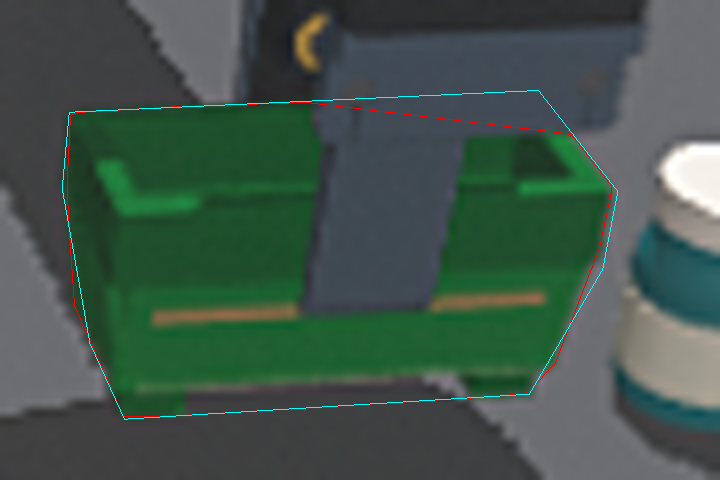

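```bash
python3 - <<'E'
from held import *
print(ctrl.move_l([.6522,.1660,.088],vel=.1,ori=ori(.6),contact_N=6))
ctrl.sleep(.1)
p=ctrl.current_tool_pos(); print(p,ctrl.current_contact_force(),ctrl.current_t())
im=shots("scene",4); np.save("s3.npy",im); z0=float(p[2])-.0395
b=(354,190,440,245)
for th in(14,18): p,o=fitheld(im,b,"green",.136,(.65,.165,.01,.008,.01),z0,th,(310,0,620,195))
cv2.imwrite("pics/g3.png",o)
E
```

```text
False
[0.65275234 0.16612756 0.08887108] [-1.16621654  0.13699081 -4.70405269] 8.65
green 14 [0.652  0.1648 0.0071 0.0074 0.0086] 0.41 1519.0 135351
green 18 [0.6525 0.1647 0.0064 0.0084 0.0091] 0.37 1853.0 133821
```

View pics/g3.png

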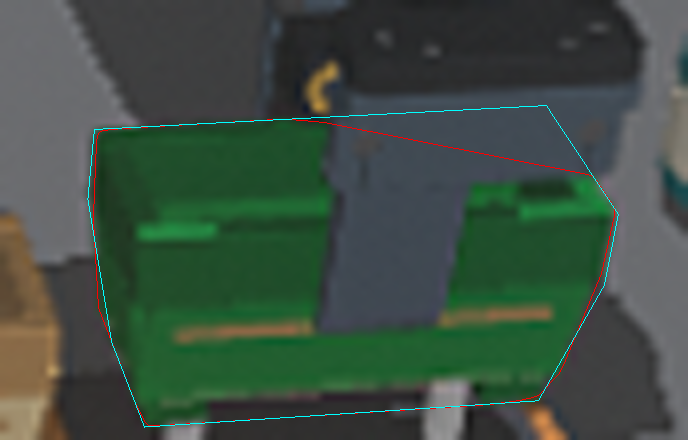

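The pot pose (0.6522, 0.1648) agrees with the pin midpoint (0.6525, 0.1646), so I'm lowering.

```bash
python3 - <<'E'
from h import *
for z in(.078,.070,.065,.0615):
    c=ctrl.move_l([.6522,.1659,z],vel=.04,contact_N=4)
    print(z,c,ctrl.current_tool_pos().round(4),ctrl.current_contact_force().round(2),ctrl.current_wrist_torque().round(2),ctrl.current_t())
    if c: break
E
```

```text
0.078 False [0.6519 0.1658 0.0775] [-0.01  0.46 -4.13] [-0.13 -0.03  0.07] 9.25
0.07 False [0.652  0.1658 0.0697] [ 0.12 -1.23 -4.74] [-0.06  0.07  0.06] 9.6
0.065 False [0.652  0.1658 0.0647] [ 0.37  0.51 -4.13] [-0.1   0.06 -0.02] 9.875
0.0615 False [0.6529 0.166  0.0619] [ 1.3   0.41 -0.64] [-0.  -0.3 -0. ] 10.125
```

```bash
python3 - <<'E'
from held import *
c=ctrl.move_l([.6525,.1659,.0600],vel=.02,contact_N=5)
print(c,ctrl.current_tool_pos().round(4),ctrl.current_contact_force().round(2),ctrl.current_wrist_torque().round(2))
im=shots("scene",3); np.save("s4.npy",im); z0=.023
b=(354,200,440,255)
for th in(14,): p,o=fitheld(im,b,"green",.136,(.65,.165,.01,.008,.01),z0,th,(310,0,620,195))
cv2.imwrite("pics/g4.png",o)
E
```

```text
False [0.6529 0.166  0.0616] [-6.260e+00 -1.000e-02  1.896e+01] [-0.19  1.12 -0.2 ]
green 14 [0.6533 0.164  0.0042 0.0074 0.0091] 0.24 1370.0 129177
```

View pics/g4.png

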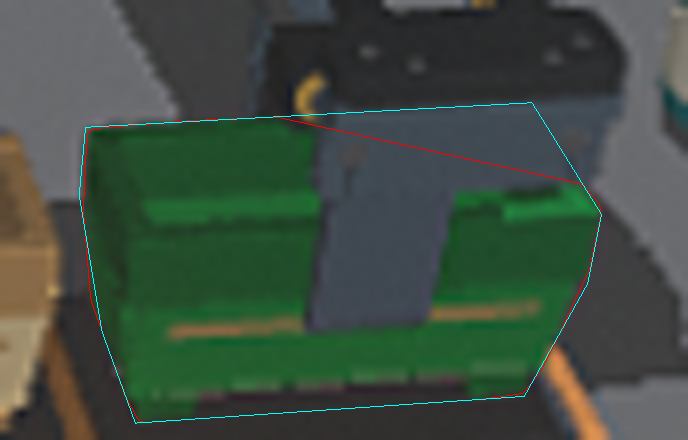

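Green is home: the 19 N press and the TCP stopping at 61.6 mm both match feet on the slab. I'll relax, release, retreat and go towards blue.

```bash
python3 - <<'E'
from h import *
ctrl.move_l([.6526,.1659,.0617],vel=.02); print(ctrl.current_contact_force().round(2))
ctrl.command_gripper(1.0)
print(ctrl.current_contact_force().round(2))
ctrl.move_l([.6526,.1659,.10],vel=.06); ctrl.move_l([.6526,.1659,.20],vel=.15)
print(ctrl.ik([.459,-.197,.17],ori(-13)))
ctrl.goto([.459,-.197,.18],ori(-13.)); print(ctrl.current_t(),ctrl.current_tool_pos())
im=shots("scene",4); np.save("s5.npy",im); tp=shots("top",4); np.save("t5.npy",tp)
cv2.imwrite("pics/g5.png",im.astype(np.uint8));cv2.imwrite("pics/t5.png",tp.astype(np.uint8))
crop(im,180,160,440,260,3,"pics/g5c.png"); crop(tp,230,120,430,240,4,"pics/t5c.png")
E
```

```text
[-2.27  0.12  1.58]
[ 0.54 -0.82 -0.  ]
[-3.00816761e+01  2.13439970e+01  9.77230235e+01 -2.54444375e-14
  6.09329794e+01 -1.70816761e+01]
14.5833 [ 0.45969972 -0.19659769  0.18001857]
```

View pics/g5c.png

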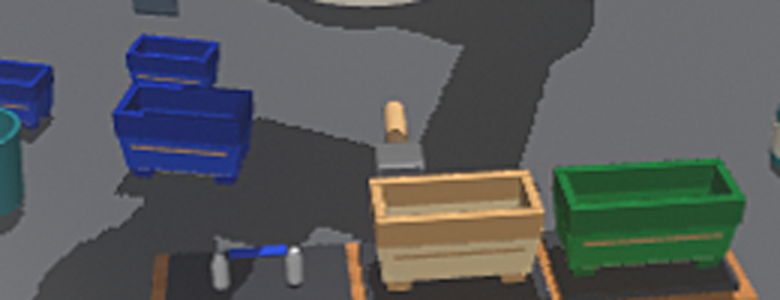

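View pics/t5c.png

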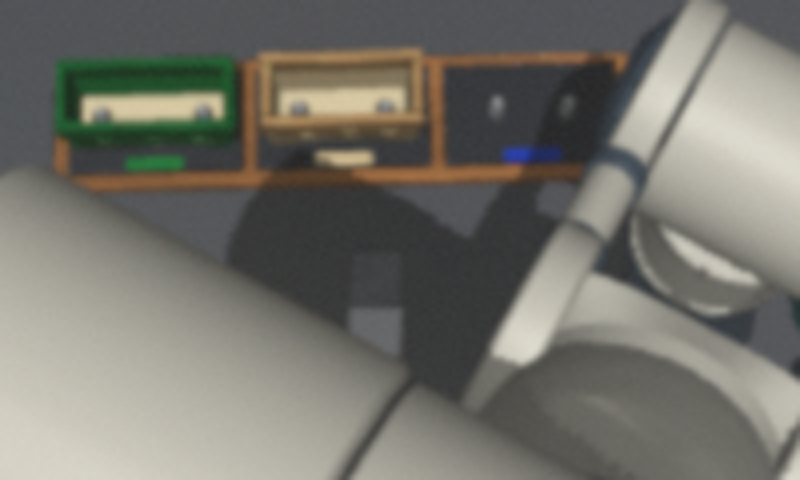

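```bash
python3 - <<'E'
from held import *
t=np.load("top0.npy")
# small pot corners nearest the big one (crop c1 px /3.4 + offset)
c=np.array([(505,398),(592,425),(582,465),(492,445)])/3.4+[235,125]
print(back("top",c,.045).round(3))
im=np.load("scene0.npy"); b=(214,183,270,225); u=up(im,b); m=hullmask(u,"blue",40); o=np.clip(u,0,255).astype(np.uint8); cv2.drawContours(o,cv2.findContours(m,0,1)[0],-1,(0,0,255),1)
for th in(35,45): p,_=fitheld(im,b,"blue",.112,(.457,-.199,-.22,.007,.009),0,th,(0,0,210,55)) 
cv2.imwrite("pics/b0.png",_)
E
```

```text
[[ 0.353 -0.186  0.045]
 [ 0.328 -0.262  0.045]
 [ 0.293 -0.251  0.045]
 [ 0.312 -0.172  0.045]]
blue 35 [ 0.4414 -0.1993 -0.2248 -0.0076  0.0068] -12.88 5093.0 99908
blue 45 [ 0.4419 -0.1996 -0.1987 -0.006   0.0078] -11.38 5123.0 98285
```

View pics/b0.png

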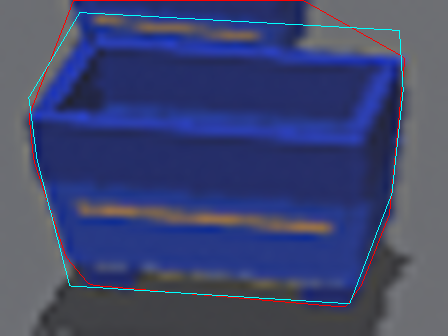

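```bash
python3 - <<'E'
from held import *
q=[.459,-.1975]
print(ctrl.move_l(q+[.039],vel=.1,ori=ori(-12.8),contact_N=8),ctrl.current_tool_pos())
ctrl.command_gripper(0.0); print(ctrl.current_grip_width()*91,ctrl.current_contact_force())
zg=float(ctrl.current_tool_pos()[2]); open("zg","w").write(str(zg))
ctrl.move_l(q+[.20],vel=.12); print(ctrl.current_grip_width()*91,ctrl.current_contact_force())
ctrl.goto([.6553,-.1346,.16],ori(.6))
ctrl.move_l([.6553,-.1346,.092],vel=.1,contact_N=6); ctrl.sleep(.1)
p=ctrl.current_tool_pos(); print(ctrl.current_t(),p,ctrl.current_contact_force(),zg)
im=shots("scene",4); np.save("s6.npy",im)
b=(220,195,310,255)
for th in(35,45): p_,o=fitheld(im,b,"blue",.112,(.655,-.136,.01,.008,.009),float(p[2])-zg,th)
cv2.imwrite("pics/b1.png",o)
E
```

```text
False [ 0.45928514 -0.19766344  0.03943697]
57.612712242709506 [ 0.51538189 -0.10017217  1.43515054]
57.81990332563308 [-0.21139209 -0.4291858  -3.97659858]
20.425 [ 0.65579128 -0.13476568  0.0928678 ] [ 0.29840761 -0.29041922 -3.8843597 ] 0.03906301230801063
blue 35 [ 0.6552 -0.1356 -0.012   0.008   0.0077] -0.69 1672.0 126837
blue 45 [ 0.6558 -0.1354 -0.0133  0.009   0.0086] -0.76 2279.0 125062
```

View pics/b1.png

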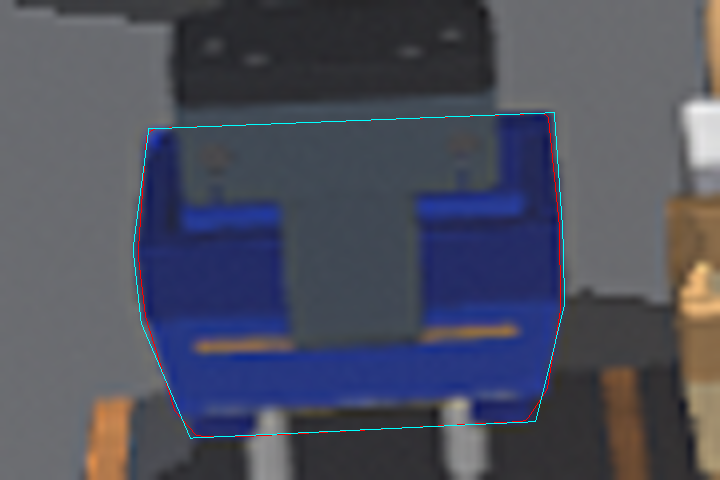

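```bash
python3 - <<'E'
from held import *
for z,v in((.078,.04),(.070,.04),(.065,.04),(.0615,.03),(.0603,.02)):
    c=ctrl.move_l([.6552,-.1350,z],vel=v,contact_N=5)
    print(z,c,ctrl.current_tool_pos().round(4),ctrl.current_contact_force().round(2),ctrl.current_wrist_torque().round(2),ctrl.current_t())
    if c: break
im=shots("scene",3)
p_,o=fitheld(im,(220,200,310,260),"blue",.112,(.655,-.136,.01,.008,.009),.023,35)
cv2.imwrite("pics/b2.png",o)
E
```

```text
0.078 False [ 0.6551 -0.135   0.0776] [ 0.14  1.15 -3.5 ] [-0.02  0.03 -0.04] 21.125
0.07 False [ 0.6554 -0.1349  0.0698] [ 1.94  0.93 -5.79] [ 0.06 -0.56  0.1 ] 21.475
0.065 False [ 0.6554 -0.135   0.0648] [ 4.85  0.46 -6.8 ] [ 0.07 -0.96  0.14] 21.75
0.0615 True [ 0.6557 -0.1351  0.0618] [-0.55  1.43  7.51] [ 0.03  0.09 -0.1 ] 21.9583
blue 35 [ 0.6561 -0.1361 -0.0121  0.0096  0.0076] -0.69 1579.0 121170
```

View pics/b2.png

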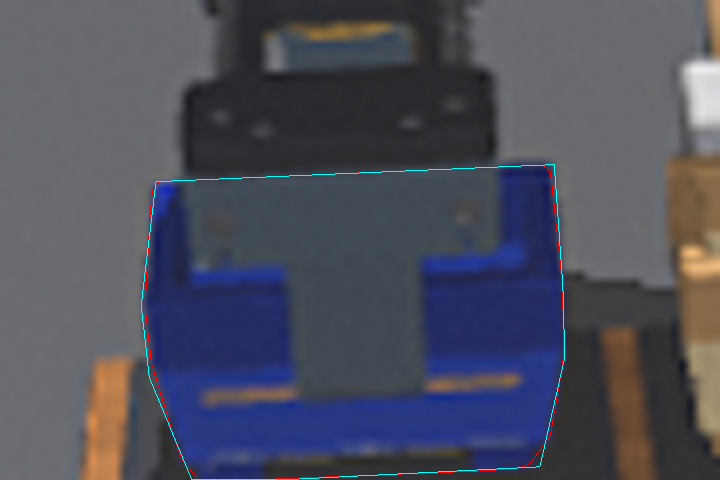

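```bash
python3 - <<'E'
from held import *
c=ctrl.move_l([.6554,-.1350,.0600],vel=.02,contact_N=14); print(c,ctrl.current_tool_pos().round(4),ctrl.current_contact_force().round(2))
ctrl.move_l([.6554,-.1350,.0616],vel=.02); print(ctrl.current_contact_force().round(2))
ctrl.command_gripper(1.0); print(ctrl.current_contact_force().round(2))
ctrl.move_l([.6554,-.1350,.10],vel=.06); ctrl.move_l([.6554,-.1350,.22],vel=.15)
ctrl.goto([.15,-.45,.30],ori(-70)); print(ctrl.current_t())
im=shots("scene",4); tp=shots("top",4); np.save("s7.npy",im); np.save("t7.npy",tp)
cv2.imwrite("pics/f.png",im.astype(np.uint8))
a=[cv2.resize(x.astype(np.uint8),(780,290),interpolation=cv2.INTER_CUBIC) for x in(im[195:280,220:450],tp[120:180,235:396])]
cv2.imwrite("pics/fc.png",np.vstack(a))
for col,L,b,x,y,th in(("green",.136,(358,200,440,255),.6525,.1646,16),("blue",.112,(224,205,306,262),.6553,-.1359,35)):
    for z in(.023,): fitheld(im,b,col,L,(x,y,.01,.008,.009),z,th)
E
```

```text
False [ 0.6557 -0.1351  0.0617] [-5.05  2.07 21.17]
[0.83 1.17 4.49]
[-0.13 -0.29 -1.08]
27.175
green 16 [0.6511 0.1644 0.0055 0.0068 0.0086] 0.32 1309.0 140175
blue 35 [ 0.6536 -0.1358  0.004   0.0062  0.0075] 0.23 1409.0 124758
```

View pics/fc.png

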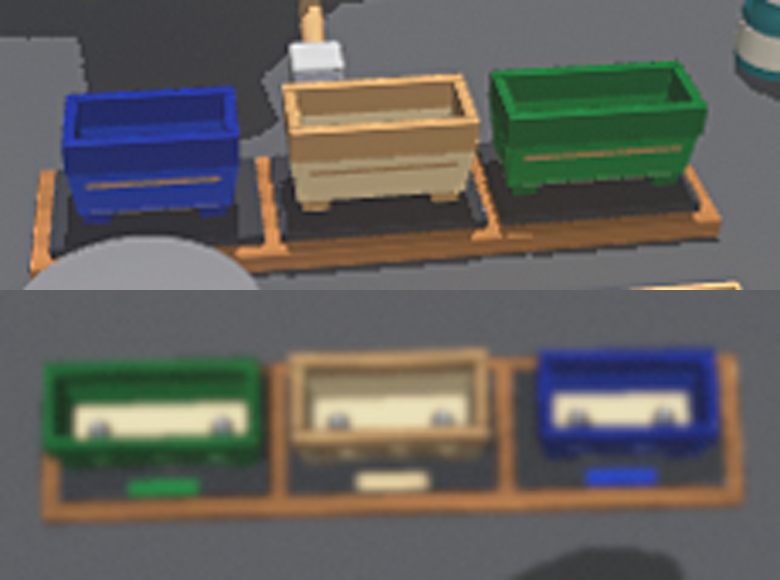

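View pics/f.png

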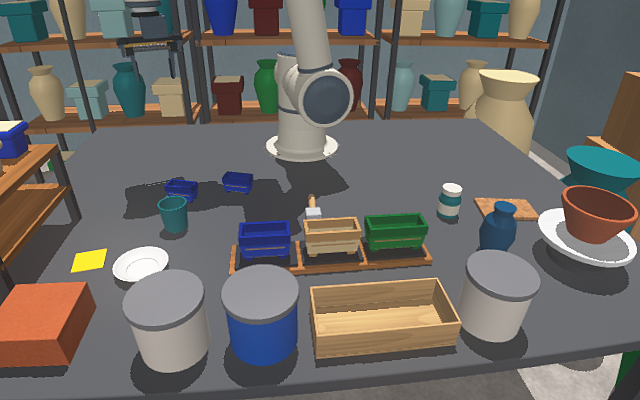

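The three pots (blue 265,238; cream 332,236; green 396,230) stand level in the row, with pin tips showing in every pair of holes. The bystanders are where they were and the arm is clear.

```bash
python3 -c "
from bench import ctrl
print(ctrl.current_contact_force(),ctrl.current_t()); ctrl.sign_off()"
```

```text
[-0.18142095  0.34906399  0.06706886] 27.575
the job is handed in; nothing more can be done
```

The green pot and the largest blue pot are now on their matching slabs beside the cream one, and I handed the job in at 27.6 s.

**How it went:** I gripped each pot on its rim band, green first. I checked each against the pins in the scene camera just above them, then lowered it slowly until its feet met the slab, with about 20 N of press at the end. I eased that off before releasing.

**Final checks:**
- **Seating:** Both pots touched down at the expected height. In the top view, pin tips show in both holes of each pot, as they do in the cream one.
- **Position:** The fitted centres are within about 2 mm of the pin midpoints, and the pots stand level in a neat row.
- **Surroundings:** By eye, the cream pot and the other things have not moved. The arm is clear with no contact force.

**Disagreements:** The two cameras differed by about 3–4 mm in absolute position, so I aligned pot and pins within the scene camera alone. My first scene-camera fit of the loose blue pot was unreliable, because a smaller blue pot stood directly behind it. I took its position mainly from the top camera and set the grasp from that, and the grip closed on its full 58 mm width.

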